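# Set up the procedure caddy

## Task

Set up the white caddy for the next procedure: stand the blue-capped vial upright in the blue cup and the red-capped vial upright in the red cup, stand the small roll of paper plaster flat in the green ring, and lay the skin marker (white barrel, red cap) in the notches of the pen rest, either way round and about centred. The amber vial and the thin red pen do not belong in it: leave them where they are.

Things in the scene. Friction and masses are not known exactly. Their poses are not given: they have to be found in the camera images.
- blue_vial_centre (a point): glass injection vial with a blue cap and blue label band, 23 mm in diameter and 51 mm tall, standing upright on the table. The point is on its axis, half-way up (25.5 mm above its underside); z is up. Belongs in the blue cup. Grip round the glass, from above and low: the sides are straight from 4 to 28 mm above the underside, then taper to the neck.
- red_vial_centre (a point): glass injection vial with a red cap and red label band, 23 mm in diameter and 51 mm tall, standing upright on the table. The point is on its axis, half-way up (25.5 mm above its underside); z is up. Belongs in the red cup. Grip round the glass, from above and low: the sides are straight from 4 to 28 mm above the underside, then taper to the neck.
- plaster_centre (a point): small roll of white paper plaster with a torn tail standing off it, standing on its flat end. The roll is 32 mm in diameter and 27 mm tall (the thin, soft-looking tail at its -x side reaches 13 mm out and 38 mm high). The point is on the roll's axis, 13.5 mm above its underside; z is up. Grip it across its y axis, from above, so that the fingers miss the tail.
- marker_centre (a point): skin marker: thick pen, white barrel with a red cap, 135 mm long, 17 mm across, lying on the table. The point is its centre, 8 mm above the table; y is along its length, z up. Grip it across its length.
- blue_cup_floor (a point): fixed insert in the low white caddy (walls 13 mm high): round open cup, blue rim. Inside diameter 40 mm; the rim stands 4 mm above the inner floor. The point is the centre of the inner floor, 10 mm above the table; z up. The three round inserts stand in a row 74 mm apart and change places between starts. Keep fingertips above the rim (6 mm or more over the thing's underside).
- red_cup_floor (a point): fixed insert in the low white caddy (walls 13 mm high): round open cup, red rim. Inside diameter 40 mm; the rim stands 4 mm above the inner floor. The point is the centre of the inner floor, 10 mm above the table; z up. The three round inserts stand in a row 74 mm apart and change places between starts. Keep fingertips above the rim (6 mm or more over the thing's underside).
- green_ring_floor (a point): fixed insert in the low white caddy (walls 13 mm high): round open cup, low and wide, green rim. Inside diameter 60 mm; the rim stands 6 mm above the inner floor. The point is the centre of the inner floor, 10 mm above the table; z up. The three round inserts stand in a row 74 mm apart and change places between starts. Keep fingertips above the rim (8 mm or more over the thing's underside).
- pen_rest_seat (a point): fixed pen rest in the caddy, behind the row of cups: two black notched blocks 84 mm apart (centres) along y, each 12 mm thick, open between. A pen lies along y across both. The point: midway between them, at notch-floor height (17 mm over the table); a marker at rest has its centre 8 mm higher. Notches: 28 mm wide at the floor, sides lean outward, 12 mm high.
- amber_vial_centre (a point): glass injection vial with a grey cap and amber glass, 23 mm in diameter and 51 mm tall, standing upright on the table. The point is on its axis, half-way up (25.5 mm above its underside); z is up. Not for this caddy: leave it.
- red_pen_centre (a point): thin all-red ballpoint pen, 145 mm long, 12 mm wide, 9 mm thick, lying on the table; y is along its length. The point is its centre. Not for this caddy: leave it.
Mind the look-alikes: they are no part of the job. What is shaped like the part that bears marker_centre but purple is not meant.

How it is judged:
By the outcome, as a careful person would: the job done as asked, in the order asked, and still so for the second after the job is handed in, with the robot touching nothing.
It also fails if it takes over 106 s, if anything falls off the work surface, if the arm or the gripper's body presses on something with over 40 N, if the wrist force passes 120 N, or if a joint passes its speed limit or range.

## Robot

A 6-joint arm with a two-finger parallel gripper is mounted at the origin on a cart in front of the work surface, level with it; the furniture and walls round the work are solid. World frame = base frame: x ahead of the robot, y to its left, z up, the work surface at z = 0. Lengths are in m, angles in rad, forces in N, time in s.
With the tool pointing down it reaches from about 0.425 to 0.95 m from the base axis. Payload 3.5 kg.
Tool frame: the origin (TCP) lies midway between the tips of the shut fingers; the grasp point (between the pads) lies 19 mm behind it; z points along the fingers, y is the line along which they close (so a half turn about z gives the same grasp; the last joint's range is limited). The gripper opens to 85 mm and grips with 20 to 120 N. Pads are 22 mm wide; open, the fingers measure 114 mm over their backs; the gripper's body (76 mm by 85 mm) begins 54 mm behind the grasp point. The pads swing forward as they close: fully open they stand 13 mm farther back than shut.
Start: joints at [0.978, 0.286, 1.577, -0, 1.279, -0.15], TCP at [0.289, 0.61, 0.231] pointing down, gripper open.
Joint ranges: [-2.77, 2.77], [-0.9, 2.22], [0.21, 2.48], [-1.53, 4.67], [0.24, 2.81], [-2.84, 2.84]. Speed limits (rad/s): [2.79, 2.79, 3.14, 3.14, 3.14, 3.14].

## Interface

Orientations are given as a unit quaternion [x, y, z, w].
In Python, from plant import get_state, read_camera, ctrl gives the robot as it stands.
- The arm moves only by the shell command python3 -m crank 'ROWS' [FORCE]. ROWS is JSON, a list of rows, each a list of 3 entries, a list of its own where there are three numbers: the shift along the tool's x, y, z in mm, then the turn about the tool's z in degrees, then the closure in counts, from 0 (fully open) to 255 (shut). In form: [[[tx, ty, tz], yaw, claw], ...]. A call has 1 to 10 rows; each row is the pose to reach, as a shift and turn from the pose commanded when the call began, along the tool's axes at that moment; what a row does not reach only later rows make up. A row lasts 1/10 s, in which the tool goes at most 50 mm and 8.59 degrees, less where a joint would pass 70% of its speed; a pose out of reach is approached as far as the arm can. A call with a gripper value outside its range is refused whole. The fingers move at their own pace and stop on an object; FORCE is the grip in N (left out, the last holds). Time passes only in rows, so rows that repeat a pose let the fingers close. It gives the time, the measured TCP pose, the force, the opening and the grip force at its end, in the units of the state.
- get_state(): the state, without advancing time (a new reading comes with each control period).
- read_camera(name): name is "scene" or "top" or "wrist"; returns a dict with "frame" (420x560x3 uint8, blue, green, red), "range_z" (420x560 float32, m along the optical axis (not along the pixel's ray), 0 where there is no reading), "vfov" (degrees; the focal length in pixels is half the picture's height over the tangent of half this angle, whatever the lens; pixels are square), "cx", "cy" (the principal point, pixels), "origin" and "orientation" of the camera in the world. Camera axes: x right, y down, z forward; pixel columns grow to the right and rows downward; lengths in m; the calibration is good to about 2 mm. A picture is of the moment at which its call begins.
- ctrl.sign_off(): hands the job in; it is judged then, once.
The state is a dict: "time": time; "qpos": joint angles; "dq": joint speeds; "joint_efforts": joint torques, N m; "eef_pos": TCP position; "tcp_rot": TCP orientation; "contact_force": force on the tool from outside, world axes, zero at the start; "wrist_torque": the same for the moment, N m; "opening": opening from 0.0 (shut) to 1.0 (fully open); "finger_force": force on a finger pad.
Only numpy, scipy, OpenCV 4.12 (cv2) and the standard library are available. Lean on these libraries where they do the work, as an engineer would, in place of code of your own. Each camera call takes 0.05 s, during which the arm holds its last target. There are 200 camera calls.

## Working session

There is one attempt and no reset: what is moved stays moved. The work goes in short steps, Python scripts to look and compute and a shell command to move; the robot and the scene stay as the last step left them, time stands still between calls to the robot, and variables do not carry over. Pictures are saved under pics/ and viewed, at most 14 in all, crops included, and the job is handed in when it is done.

```bash
ls; mkdir -p pics; cat > h.py <<'E'
import numpy as np, cv2
from plant import get_state, read_camera, ctrl
from scipy.spatial.transform import Rotation as R
def snap(n,f=None):
    c=read_camera(n); np.savez('last_'+n+'.npz',**c)
    if f: cv2.imwrite('pics/'+f,c['frame'])
    return c
def load(n):
    d=np.load('last_'+n+'.npz'); return {k:d[k] for k in d.files}
def cloud(c):
    h,w=c['range_z'].shape; f=h/2/np.tan(np.radians(float(c['vfov']))/2)
    v,u=np.mgrid[:h,:w]; z=c['range_z']
    p=np.stack([(u-c['cx'])/f*z,(v-c['cy'])/f*z,z],-1)
    return p@R.from_quat(c['orientation']).as_matrix().T+c['origin']
def ray(c,u,v,z):
    h=c['range_z'].shape[0]; f=h/2/np.tan(np.radians(float(c['vfov']))/2)
    d=R.from_quat(c['orientation']).as_matrix()@np.array([(u-c['cx'])/f,(v-c['cy'])/f,1])
    o=c['origin']; return o+d*(z-o[2])/d[2]
E
python3 - <<'E'
from h import *
for n in ('scene','top'):
    c=snap(n,n+'0.png'); print(n,c['vfov'],c['cx'],c['cy'],c['origin'],c['orientation'])
s=get_state(); print(s)
E
```

```text
pics
scene 47.459192926882 279.5679550209501 211.34052666638385 [-0.3162946  -0.35456547  0.86770971] [ 0.79235577 -0.446978    0.20295621 -0.36220405]
top 46.79106797423571 280.37940077276454 206.31930904770124 [0.18203508 0.14613279 1.41323253] [-0.69720564  0.70826023 -0.08097284  0.07559857]
{'time': 0.1, 'qpos': array([ 9.77987642e-01,  2.87131674e-01,  1.57809435e+00, -3.02982760e-05,
        1.27863897e+00, -1.50026309e-01]), 'dq': array([-0.0006827 , -0.00062828, -0.00316482,  0.00055219, -0.00308928,
        0.00055044]), 'joint_efforts': array([ 1.07871154e-03, -4.07302666e+01, -2.93697739e+01, -1.36305980e-04,
        3.48833441e-03,  1.77822147e-05]), 'eef_pos': array([0.28884622, 0.60937712, 0.2300146 ]), 'tcp_rot': array([ 2.19582654e-01,  9.75593239e-01, -1.06396626e-03, -3.98845894e-04]), 'contact_force': array([ 0.06309352, -0.24967471, -0.37081538]), 'wrist_torque': array([ 0.00048617, -0.00690886,  0.01648243]), 'finger_force': 0.0, 'opening': 0.9985157171305676}
```

View pics/scene0.png

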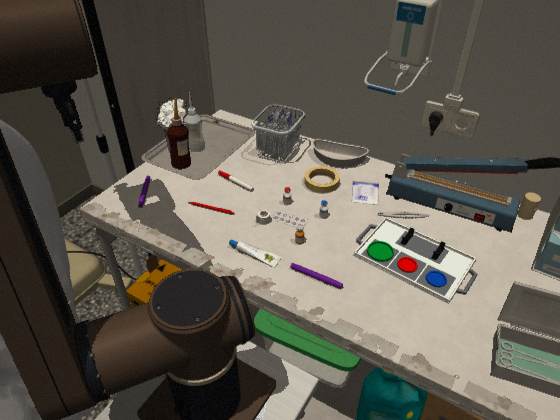

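View pics/top0.png

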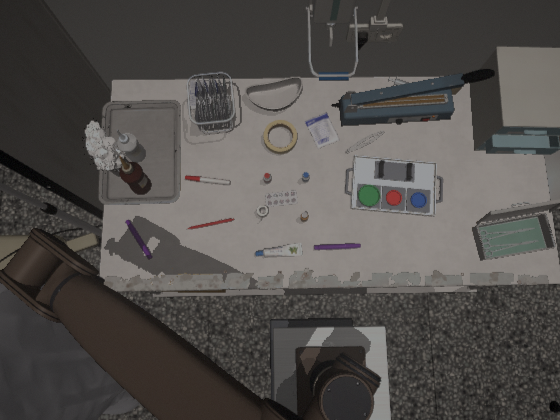

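Top view: marker (white barrel, red cap) at (208,181); decoys are purple pens at (138,238) and (337,246), the red pen at (210,223), and the tube at (278,250). The white barrel with red cap fits at (208,181). Red vial (267,178), blue vial (306,177), amber (305,215), plaster (262,211), yellow tape roll (280,136) not meant. Confirming in an enlarged crop.

```bash
python3 - <<'E'
from h import *
t=load('top')['frame']; s=load('scene')['frame']
a=cv2.resize(t[150:260,170:450],None,fx=2.857,fy=2.857,interpolation=3)
b=cv2.resize(s[160:260,180:360],None,fx=2.8,fy=2.8,interpolation=3)
m=np.zeros((a.shape[0]+b.shape[0],800,3),np.uint8); m[:a.shape[0],:a.shape[1]]=a[:,:800]; m[a.shape[0]:,:b.shape[1]]=b
cv2.imwrite('pics/c1.png',m[:600]); print(a.shape,b.shape)
E
```

```text
(314, 800, 3) (280, 504, 3)
```

View pics/c1.png

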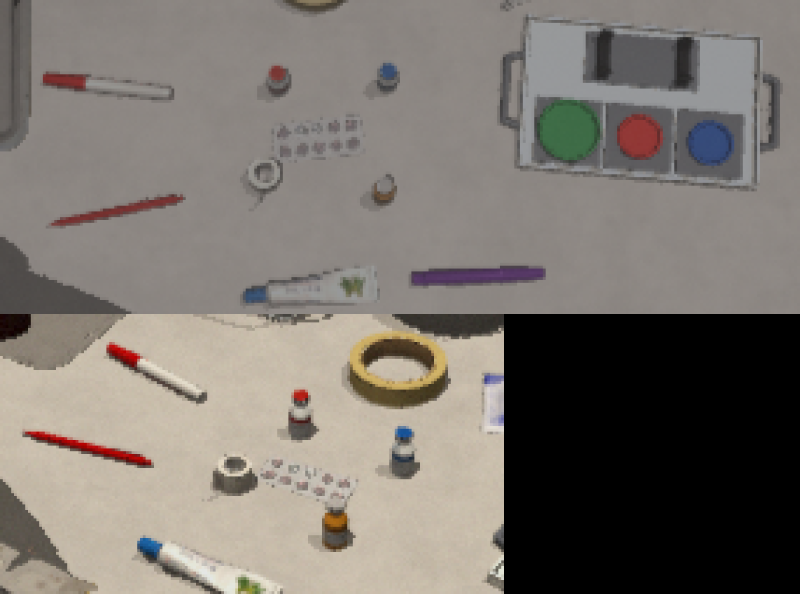

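Crop confirms: red-capped white marker from (43,79) to (173,92) in the crop, red vial cap (278,73), blue cap (388,71), plaster (264,173) with tail toward lower left, cups green (569,131), red (640,137), blue (711,143), rest blocks (603,55) and (684,63).

```bash
python3 - <<'E'
from h import *
c=load('top'); P=cloud(c); s=load('scene'); Q=cloud(s)
def T(u,v,z): return ray(c,170+u/2.857-.33,150+v/2.857-.33,z)
for n,u,v,z in [('mA',43,79,.008),('mB',173,92,.008),('red',278,73,.05),('blue',388,71,.05),('pl',265,173,.027),('amber',384,187,.05),
 ('G',569,131,.012),('R',640,137,.012),('B',711,143,.012),('n1',603,55,.025),('n2',684,63,.025)]:
    print(n,T(u,v,z).round(4))
# colour blobs by both cameras' clouds
hs=cv2.cvtColor
for nm,cc,PP in (('top',c,P),('scene',s,Q)):
    H=cv2.cvtColor(cc['frame'],cv2.COLOR_BGR2HSV).astype(int)
    X=PP
    reg=(X[...,0]>.35)&(X[...,0]<.9)&(abs(X[...,1])<.7)&(X[...,2]>-.02)&(H[...,1]>110)&(H[...,2]>50)
    for col,m in (('r',(H[...,0]<8)|(H[...,0]>172)),('b',(H[...,0]>100)&(H[...,0]<125)),('g',(H[...,0]>45)&(H[...,0]<80))):
        n,l,st,ce=cv2.connectedComponentsWithStats((reg&m).astype(np.uint8),connectivity=8)
        for i in range(1,n):
            if st[i,4]>7: q=X[l==i]; print(nm,col,st[i,4],ce[i].round(1),'min',q.min(0).round(3),'max',q.max(0).round(3),'mean',q.mean(0).round(4))
E
```

```text
mA [0.5926 0.4187 0.008 ]
mB [0.5764 0.282  0.008 ]
red [0.5832 0.1708 0.05  ]
blue [0.5837 0.0582 0.05  ]
pl [0.4838 0.1856 0.027 ]
amber [0.4626 0.0656 0.05  ]
G [ 0.527  -0.1311  0.012 ]
R [ 0.5195 -0.2048  0.012 ]
B [ 0.512  -0.2783  0.012 ]
n1 [ 0.6051 -0.1687  0.025 ]
n2 [ 0.5952 -0.2529  0.025 ]
top r 10 [425.1 119.4] min [ 0.752 -0.32   0.035] max [ 0.758 -0.303  0.042] mean [ 0.7554 -0.3099  0.0388]
top r 20 [266.5 175.2] min [0.578 0.165 0.045] max [0.59  0.179 0.055] mean [0.5831 0.1722 0.0506]
top r 58 [192.4 177.6] min [0.58  0.373 0.007] max [0.597 0.416 0.023] mean [0.5892 0.3942 0.0154]
top r 193 [393.5 197.3] min [ 0.497 -0.227  0.004] max [ 0.543 -0.18   0.02 ] mean [ 0.5206 -0.2044  0.0119]
top r 94 [210.9 223.3] min [0.437 0.273 0.002] max [0.464 0.406 0.017] mean [0.4507 0.3378 0.0095]
top b 35 [333.8  72.7] min [ 0.76  -0.03   0.316] max [0.767 0.036 0.327] mean [ 0.7627 -0.0011  0.3224]
top b 86 [333.1  78. ] min [ 0.744 -0.034  0.317] max [0.754 0.036 0.327] mean [0.7488 0.0011 0.322 ]
top b 15 [321.5 117.1] min [ 0.775 -0.014 -0.003] max [0.792 0.017 0.009] m
[... 1337 characters left out ...]
.444] max [0.89  0.025 0.486] mean [ 0.8857 -0.0108  0.4623]
scene b 52 [381.7  89.4] min [ 0.743 -0.039  0.317] max [0.755 0.033 0.323] mean [ 0.748  -0.0041  0.32  ]
scene b 8 [375.8 184.8] min [ 0.781 -0.021 -0.004] max [ 0.796 -0.011  0.003] mean [ 0.7895 -0.0159 -0.0011]
scene b 16 [323.8 202. ] min [0.576 0.046 0.048] max [0.59  0.06  0.053] mean [0.5828 0.0539 0.0499]
scene b 39 [232.9 242.6] min [0.351 0.183 0.014] max [0.364 0.204 0.025] mean [0.3562 0.1926 0.0187]
scene b 270 [435.9 278.3] min [ 0.486 -0.305  0.005] max [ 0.542 -0.258  0.018] mean [ 0.5121 -0.2811  0.0107]
scene g 415 [379.9 250.6] min [ 0.493 -0.167  0.005] max [ 0.562 -0.102  0.019] mean [ 0.5294 -0.1335  0.0106]
```

```bash
cat >> h.py <<'E'
def goal(x,y,z,ang=None):
    s=get_state(); M=R.from_quat(s['tcp_rot']).as_matrix()
    d=M.T@(np.array([x,y,z])-s['eef_pos'])*1000
    a=np.degrees(np.arctan2(M[1,1],M[0,1]))
    print('t',s['time'].__round__(2),'d',d.round(1),'line now',round(a,1),'yaw',None if ang is None else round(-((ang-a+90)%180-90),1),'tilt',np.degrees(np.arccos(-M[2,2])).round(2),'q',s['qpos'].round(2))
E
python3 -c "
from h import *
goal(.583,.0565,.16,84)"
```

```text
t 0.1 d [-502.7 -373.4   70.7] line now 64.6 yaw -19.4 tilt 0.13 q [ 0.98  0.29  1.58 -0.    1.28 -0.15]
```

```bash
python3 -m crank '[[[-503,-373,71],-19.4,90],[[-503,-373,71],-19.4,90],[[-503,-373,71],-19.4,90],[[-503,-373,71],-19.4,90],[[-503,-373,71],-19.4,90],[[-503,-373,71],-19.4,90],[[-503,-373,71],-19.4,90],[[-503,-373,71],-19.4,90],[[-503,-373,71],-19.4,90],[[-503,-373,71],-19.4,90]]' 40
python3 -c "
from h import *
goal(.583,.0565,.16,84)"
```

```text
time: 1.1
eef_pos: [0.5229, 0.1703, 0.1746]
tcp_rot: [0.052, 0.999, 0.0, -0.0]
contact_force: [1.7, -0.6, 0.7]
opening: 0.647
finger_force: 0.0
t 1.1 d [ -71.7 -107.    14.5] line now 84.0 yaw 0.0 tilt 0.02 q [ 0.13  0.07  1.94  0.    1.14 -1.34]
```

```bash
python3 -m crank '[[[-70,-103,14],0,90],[[-70,-103,14],0,90],[[-70,-103,14],0,90],[[-70,-103,14],0,90],[[-70,-103,14],0,90]]'
python3 -c "
from h import *
goal(.583,.0565,.007,84)
c=snap('wrist','w1.png'); print(c['origin'],c['orientation'],c['vfov'])"
```

```text
time: 1.6
eef_pos: [0.5811, 0.0623, 0.1604]
tcp_rot: [0.053, 0.999, 0.0, -0.001]
contact_force: [0.1, -0.0, 0.2]
opening: 0.644
finger_force: 0.0
t 1.6 d [ -2.8  -5.6 153.4] line now 83.9 yaw -0.1 tilt 0.1 q [-0.07  0.16  1.86  0.    1.12 -1.53]
[0.51110627 0.06960424 0.30245762] [0.73612814 0.66266979 0.09251721 0.1021013 ] 70.48310206889549
```

View pics/w1.png

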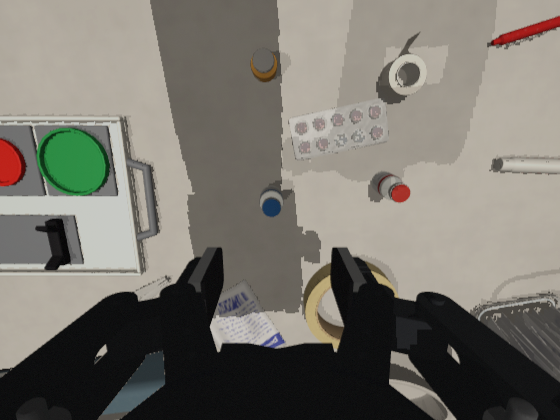

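Wrist view: blue cap (271,206), red cap (400,192), plaster top (408,74), tail pointing up-right, i.e. (412,42), green ring centre (73,160), marker barrel tip (495,164). Measuring from it.

```bash
python3 -c "
from h import *
c=load('wrist')
for n,u,v,z in [('blue',271,206,.051),('red',400.5,192.5,.051),('pl',407.5,74.5,.027),('tailtip',413,40,.036),('tailbase',403,54,.03),('G',73,160.5,.016)]: print(n,ray(c,u,v,z).round(4))
P=cloud(c)
for n,(u,v) in dict(tail=(412,42),blue=(271,206)).items(): print(n,P[v-3:v+4:3,u-3:u+4:3].round(3).tolist())
"
```

```text
blue [0.5807 0.0576 0.051 ]
red [0.5804 0.1707 0.051 ]
pl [0.4835 0.1854 0.027 ]
tailtip [0.459  0.1856 0.036 ]
tailbase [0.4675 0.1802 0.03  ]
G [ 0.5255 -0.1279  0.016 ]
tail [[[0.454, 0.19, 0.017], [0.456, 0.189, 0.026], [0.451, 0.204, -0.002]], [[0.457, 0.189, 0.02], [0.453, 0.201, -0.001], [0.454, 0.203, -0.0]], [[0.46, 0.188, 0.024], [0.456, 0.201, -0.001], [0.456, 0.203, -0.0]]]
blue [[[0.578, 0.055, 0.049], [0.578, 0.058, 0.051], [0.578, 0.06, 0.051]], [[0.581, 0.055, 0.05], [0.581, 0.058, 0.05], [0.582, 0.06, 0.049]], [[0.583, 0.055, 0.05], [0.584, 0.057, 0.05], [0.584, 0.06, 0.049]]]
```

```bash
python3 -m crank '[[[-1.5,-4.5,40],0,90],[[-1.5,-4.5,80],0,90],[[-1.5,-4.5,120],0,90],[[-1.5,-4.5,150],0,90],[[-1.5,-4.5,153],0,90],[[-1.5,-4.5,153],0,90],[[-1.5,-4.5,153],0,255],[[-1.5,-4.5,153],0,255],[[-1.5,-4.5,153],0,255],[[-1.5,-4.5,153],0,255]]' 40
python3 -m crank '[[[0,0,0],0,255],[[0,0,0],0,255],[[0,0,0],0,255]]'
python3 -c "
from h import *
goal(.512,-.279,.016,84)"
```

```text
time: 2.65
eef_pos: [0.5844, 0.0579, 0.0107]
tcp_rot: [0.052, 0.999, 0.0, 0.002]
contact_force: [-1.4, 1.0, 6.5]
opening: 0.24
finger_force: 39.2
time: 2.95
eef_pos: [0.5844, 0.0579, 0.0107]
tcp_rot: [0.052, 0.999, 0.0, 0.002]
contact_force: [-1.4, 1.1, 5.9]
opening: 0.242
finger_force: 39.2
t 2.95 d [  36.8 -342.6   -5.6] line now 84.0 yaw 0.0 tilt 0.23 q [-0.07  0.37  1.92  0.    0.85 -1.54]
```

```bash
python3 -m crank '[[[0,0,-40],0,255],[[0,0,-80],0,255],[[0,0,-80],0,255],[[0,0,-80],0,255]]'
python3 -c "
from h import *
goal(.512,-.279,.07,84)
c=snap('scene')
p=c['frame'];cv2.imwrite('pics/c2.png',cv2.resize(p[120:300,220:480],None,fx=3,fy=3))
c=snap('wrist');cv2.imwrite('pics/w2.png',c['frame'])"
```

```text
time: 3.35
eef_pos: [0.5835, 0.0578, 0.0899]
tcp_rot: [0.052, 0.999, -0.0, 0.002]
contact_force: [-0.5, -0.2, -1.1]
opening: 0.243
finger_force: 39.4
t 3.35 d [  36.2 -342.4   19.7] line now 84.0 yaw 0.0 tilt 0.21 q [-0.07  0.25  1.9  -0.    0.99 -1.54]
```

View pics/c2.png

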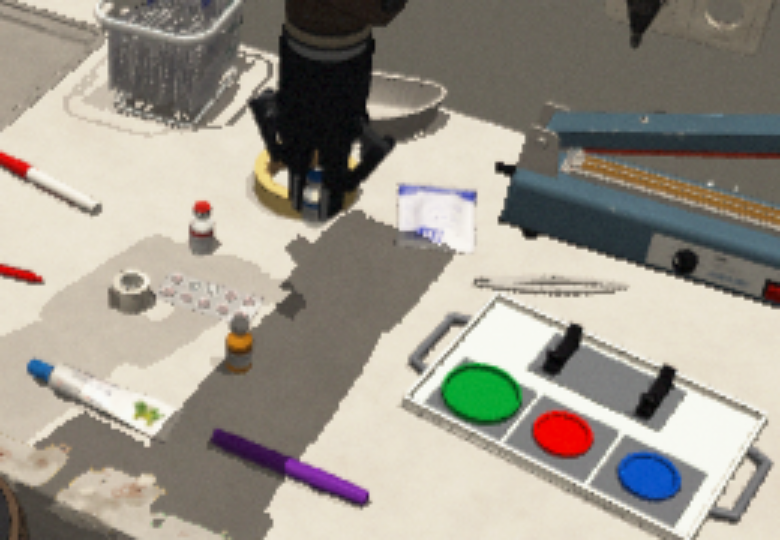

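Vial held upright between the fingers at crop (313,190). Carrying it above the blue cup.

```bash
python3 -m crank '[[[36,-342,0],0,255],[[36,-342,0],0,255],[[36,-342,0],0,255],[[36,-342,0],0,255],[[36,-342,0],0,255],[[36,-342,0],0,255],[[36,-342,0],0,255],[[36,-342,0],0,255],[[36,-342,0],0,255],[[36,-342,0],0,255]]'
python3 -c "
from h import *
goal(.512,-.279,.022,84)
c=snap('wrist','w3.png')
print(ray(c,280,200,.01))"
```

```text
time: 4.45
eef_pos: [0.5104, -0.277, 0.0865]
tcp_rot: [0.052, 0.999, 0.001, -0.001]
contact_force: [-1.3, -0.4, 0.4]
opening: 0.239
finger_force: 39.4
t 4.45 d [-1.9 -2.  64.5] line now 84.1 yaw 0.1 tilt 0.19 q [-0.67  0.25  1.91  0.    0.99 -2.14]
[ 0.49692365 -0.27271092  0.01      ]
```

View pics/w3.png

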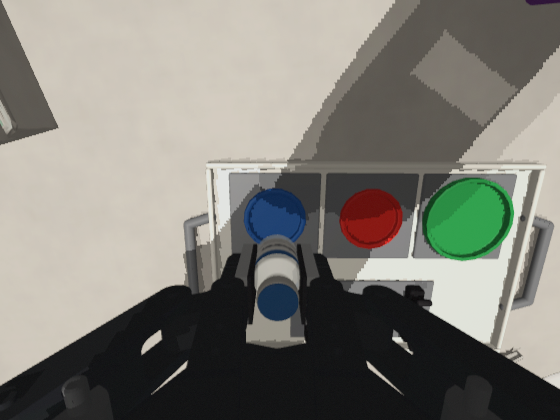

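Held vial upright, cap (278,300), base (277,240); rims: blue (275,217), red (371,219), green (468,219); rest blocks near (416,295) and hidden.

```bash
python3 -c "
from h import *
c=load('wrist')
for n,u,v,z in [('B',275,216.5,.014),('R',371,218.5,.014),('G',468.5,219,.016)]: print(n,ray(c,u,v,z).round(4))
"
```

```text
B [ 0.5083 -0.2777  0.014 ]
R [ 0.5175 -0.2054  0.014 ]
G [ 0.5248 -0.1328  0.016 ]
```

```bash
python3 -m crank '[[[-1,-1.5,30],0,255],[[-1,-1.5,50],0,255],[[-1,-1.5,58],0,255],[[-1,-1.5,63],0,255],[[-1,-1.5,65],0,255],[[-1,-1.5,65],0,255],[[-1,-1.5,65],0,255]]'
python3 -c "
from h import *
goal(.511,-.2785,.019,84)"
```

```text
time: 5.2
eef_pos: [0.5127, -0.2805, 0.0242]
tcp_rot: [0.052, 0.999, -0.001, 0.001]
contact_force: [1.1, 0.2, 0.3]
opening: 0.24
finger_force: 39.5
t 5.2 d [1.9 1.8 5.2] line now 84.0 yaw 0.0 tilt 0.11 q [-0.67  0.34  1.92  0.    0.87 -2.14]
```

```bash
python3 -m crank '[[[0,0,1.5],0,255],[[0,0,3],0,255],[[0,0,3],0,255],[[0,0,3],0,255]]'
python3 -m crank '[[[0,0,1],0,255],[[0,0,1.5],0,255],[[0,0,1.5],0,255]]'
```

```text
time: 5.6
eef_pos: [0.5124, -0.2805, 0.0208]
tcp_rot: [0.052, 0.999, -0.0, 0.0]
contact_force: [-0.2, -0.1, 4.1]
opening: 0.24
finger_force: 39.8
time: 5.9
eef_pos: [0.5125, -0.2805, 0.0206]
tcp_rot: [0.052, 0.999, -0.0, 0.0]
contact_force: [-2.6, 2.8, 10.4]
opening: 0.245
finger_force: 40.6
```

```bash
python3 -m crank '[[[0,0,-1],0,255],[[0,0,-1],0,90],[[0,0,-1],0,90],[[0,0,-1],0,90],[[0,0,-1],0,90],[[0,0,-30],0,90],[[0,0,-70],0,90],[[0,0,-110],0,90],[[0,0,-110],0,90],[[0,0,-110],0,90]]'
python3 -c "
from h import *
goal(.582,.1705,.12,84)"
```

```text
time: 6.9
eef_pos: [0.5126, -0.2806, 0.1299]
tcp_rot: [0.052, 0.999, -0.001, 0.001]
contact_force: [0.2, 0.4, -0.4]
opening: 0.646
finger_force: 0.0
t 6.9 d [-22.1 455.8   9.3] line now 84.0 yaw 0.0 tilt 0.16 q [-0.67  0.19  1.89  0.    1.06 -2.14]
```

Now the red vial.

```bash
python3 -m crank '[[[-22,456,0],0,90],[[-22,456,0],0,90],[[-22,456,0],0,90],[[-22,456,0],0,90],[[-22,456,0],0,90],[[-22,456,0],0,90],[[-22,456,0],0,90],[[-22,456,0],0,90],[[-22,456,0],0,90],[[-22,456,0],0,90]]'
python3 -m crank '[[[0,0,0],0,90],[[0,0,0],0,90],[[0,0,0],0,90]]'
python3 -c "
from h import *
goal(.582,.1705,.007,84)
c=snap('wrist'); a=c['frame']; d=load('top')
t=snap('top')['frame']
cv2.imwrite('pics/w4.png',cv2.resize(np.hstack([a[100:300,150:450],t[130:230,310:460].repeat(2,0).repeat(2,1)]),None,fx=1.3,fy=1.3))"
```

```text
time: 7.9
eef_pos: [0.5799, 0.1758, 0.1262]
tcp_rot: [0.049, 0.999, 0.0, -0.002]
contact_force: [-1.5, -0.8, 0.5]
opening: 0.641
finger_force: 0.0
time: 8.2
eef_pos: [0.5809, 0.1695, 0.1277]
tcp_rot: [0.053, 0.999, -0.0, -0.001]
contact_force: [-0.4, -0.7, 0.0]
opening: 0.646
finger_force: 0.0
t 8.2 d [ -1.2   1.2 120.7] line now 83.9 yaw -0.1 tilt 0.1 q [ 0.12  0.24  1.83 -0.    1.07 -1.35]
```

View pics/w4.png

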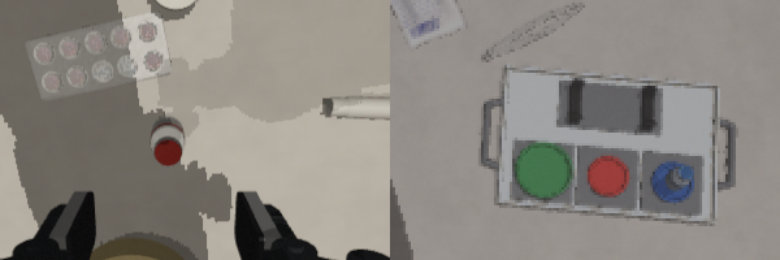

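Blue vial stands in the blue cup (crop (675,180)); red vial cap lies centred between the fingers at (168,152). Descending.

```bash
python3 -c "
from h import *
print(ray(load('wrist'),279,216.5,.051))"
python3 -m crank '[[[-1,1,40],0,90],[[-1,1,80],0,90],[[-1,1,110],0,90],[[-1,1,119],0,90],[[-1,1,119],0,90],[[-1,1,119],0,90],[[-1,1,119],0,255],[[-1,1,119],0,255],[[-1,1,119],0,255],[[-1,1,119],0,255]]' 40
python3 -m crank '[[[0,0,0],0,255],[[0,0,0],0,255],[[0,0,0],0,255]]'
python3 -m crank '[[[0,0,-40],0,255],[[0,0,-90],0,255],[[0,0,-90],0,255],[[0,0,-90],0,255]]'
python3 -c "
from h import *
goal(.5195,-.206,.1,84)"
```

```text
[0.58045497 0.17152669 0.051     ]
time: 9.3
eef_pos: [0.5837, 0.1722, 0.0115]
tcp_rot: [0.052, 0.999, 0.0, 0.001]
contact_force: [-0.6, -0.7, 5.9]
opening: 0.235
finger_force: 39.3
time: 9.6
eef_pos: [0.5837, 0.1722, 0.0115]
tcp_rot: [0.052, 0.999, 0.0, 0.001]
contact_force: [-0.1, -0.8, 6.2]
opening: 0.241
finger_force: 39.3
time: 10.0
eef_pos: [0.5836, 0.1723, 0.1017]
tcp_rot: [0.052, 0.999, 0.0, 0.002]
contact_force: [-0.6, -0.0, -0.5]
opening: 0.239
finger_force: 39.4
t 10.0 d [  24.4 -382.9    1.2] line now 84.0 yaw 0.0 tilt 0.24 q [ 0.12  0.28  1.84  0.    1.02 -1.35]
```

```bash
python3 -m crank '[[[24,-383,0],0,255],[[24,-383,0],0,255],[[24,-383,0],0,255],[[24,-383,0],0,255],[[24,-383,0],0,255],[[24,-383,0],0,255],[[24,-383,0],0,255],[[24,-383,0],0,255],[[24,-383,0],0,255],[[24,-383,0],0,255]]'
python3 -m crank '[[[0,0,0],0,255],[[0,0,0],0,255]]'
python3 -c "
from h import *
goal(.5195,-.206,.0245,84)"
```

```text
time: 11.0
eef_pos: [0.5174, -0.2061, 0.0977]
tcp_rot: [0.053, 0.999, 0.001, -0.002]
contact_force: [-0.4, 0.3, -0.7]
opening: 0.242
finger_force: 39.4
time: 11.2
eef_pos: [0.5185, -0.2047, 0.0988]
tcp_rot: [0.051, 0.999, 0.0, -0.001]
contact_force: [0.1, -0.7, -0.7]
opening: 0.238
finger_force: 39.4
t 11.2 d [-1.2 -1.2 74.3] line now 84.1 yaw 0.1 tilt 0.09 q [-0.56  0.18  1.97  0.    1.   -2.03]
```

```bash
python3 -m crank '[[[0,0,35],0,255],[[0,0,60],0,255],[[0,0,70],0,255],[[0,0,75],0,255],[[0,0,77],0,255],[[0,0,78],0,255],[[0,0,78],0,255]]'
python3 -m crank '[[[0,0,1],0,255],[[0,0,2],0,255],[[0,0,2],0,255]]'
```

```text
time: 11.9
eef_pos: [0.5195, -0.2068, 0.0227]
tcp_rot: [0.052, 0.999, -0.001, 0.001]
contact_force: [-0.1, -0.6, -0.5]
opening: 0.239
finger_force: 39.4
time: 12.2
eef_pos: [0.5195, -0.2069, 0.0215]
tcp_rot: [0.052, 0.999, -0.0, 0.001]
contact_force: [-2.1, -0.1, 6.9]
opening: 0.237
finger_force: 40.1
```

```bash
python3 -m crank '[[[0,0,-1],0,255],[[0,0,-1],0,100],[[0,0,-1],0,100],[[0,0,-1],0,100],[[0,0,-1],0,100],[[0,0,-30],0,100],[[0,0,-70],0,100],[[0,0,-110],0,70],[[0,0,-110],0,70],[[0,0,-110],0,70]]'
python3 -c "
from h import *
goal(.484,.185,.13,81)"
```

```text
time: 13.2
eef_pos: [0.5194, -0.2068, 0.1309]
tcp_rot: [0.052, 0.999, -0.001, 0.001]
contact_force: [0.6, 0.2, -0.6]
opening: 0.726
finger_force: 0.0
t 13.2 d [7.59e+01 3.86e+02 2.00e-01] line now 84.0 yaw 3.0 tilt 0.17 q [-0.56  0.14  1.95  0.    1.05 -2.03]
```

```bash
python3 -m crank '[[[76,386,0],3,70],[[76,386,0],3,70],[[76,386,0],3,70],[[76,386,0],3,70],[[76,386,0],3,70],[[76,386,0],3,70],[[76,386,0],3,70],[[76,386,0],3,70],[[76,386,0],3,70],[[76,386,0],3,70]]'
python3 -m crank '[[[0,0,0],0,70],[[0,0,0],0,70],[[0,0,0],0,70]]'
python3 -c "
from h import *
goal(.484,.185,.007,81)
c=snap('wrist'); a=c['frame']
t=snap('top')['frame']
cv2.imwrite('pics/w5.png',cv2.resize(np.hstack([a[100:300,150:450],t[130:230,310:460].repeat(2,0).repeat(2,1)]),None,fx=1.3,fy=1.3))"
```

```text
time: 14.2
eef_pos: [0.4817, 0.186, 0.1276]
tcp_rot: [0.077, 0.997, -0.001, -0.002]
contact_force: [-0.5, 0.7, -0.3]
opening: 0.726
finger_force: 0.0
time: 14.5
eef_pos: [0.4834, 0.1842, 0.1293]
tcp_rot: [0.079, 0.997, -0.0, -0.0]
contact_force: [0.0, -0.7, 0.3]
opening: 0.727
finger_force: 0.0
t 14.5 d [ -0.5   0.9 122.3] line now 80.9 yaw -0.1 tilt 0.03 q [ 0.17  0.05  2.04 -0.    1.05 -1.24]
```

View pics/w5.png

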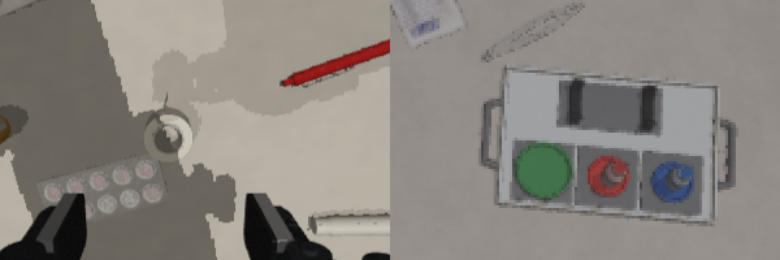

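Red vial stands in its cup (615,175); plaster roll centred at (168,136), tail pointing straight up in the picture, clear of the fingers. Gripping.

```bash
python3 -m crank '[[[0,1,40],0,70],[[0,1,80],0,70],[[0,1,110],0,70],[[0,1,121],0,70],[[0,1,121],0,70],[[0,1,121],0,70],[[0,1,121],0,255],[[0,1,121],0,255],[[0,1,121],0,255],[[0,1,121],0,255]]' 30
python3 -m crank '[[[0,0,0],0,255],[[0,0,0],0,255],[[0,0,0],0,255]]'
python3 -m crank '[[[0,0,-40],0,255],[[0,0,-90],0,255],[[0,0,-90],0,255],[[0,0,-90],0,255]]'
python3 -c "
from h import *
goal(.527,-.132,.1,84)"
```

```text
time: 15.6
eef_pos: [0.4849, 0.1867, 0.0105]
tcp_rot: [0.078, 0.997, 0.0, 0.002]
contact_force: [-1.9, -1.5, 6.3]
opening: 0.366
finger_force: 29.9
time: 15.9
eef_pos: [0.4849, 0.1868, 0.0105]
tcp_rot: [0.078, 0.997, 0.0, 0.002]
contact_force: [-1.7, -0.9, 7.0]
opening: 0.358
finger_force: 29.9
time: 16.3
eef_pos: [0.4846, 0.1867, 0.1005]
tcp_rot: [0.078, 0.997, 0.001, 0.002]
contact_force: [-0.4, -0.3, -0.9]
opening: 0.369
finger_force: 30.2
t 16.3 d [ -91.6 -308.1    0.5] line now 81.0 yaw -3.0 tilt 0.25 q [ 0.17  0.09  2.06 -0.    0.99 -1.24]
```

```bash
python3 -m crank '[[[-94,-308,0],-3,255],[[-94,-308,0],-3,255],[[-94,-308,0],-3,255],[[-94,-308,0],-3,255],[[-94,-308,0],-3,255],[[-94,-308,0],-3,255],[[-94,-308,0],-3,255],[[-94,-308,0],-3,255],[[-94,-308,0],-3,255],[[-94,-308,0],-3,255]]'
python3 -c "
from h import *
goal(.529,-.132,.0225,84)
c=snap('wrist','w6.png')"
```

```text
time: 17.3
eef_pos: [0.5271, -0.131, 0.0972]
tcp_rot: [0.052, 0.999, 0.001, -0.001]
contact_force: [0.3, 0.1, 0.1]
opening: 0.361
finger_force: 30.2
t 17.3 d [-2.2 -0.9 74.7] line now 84.1 yaw 0.1 tilt 0.17 q [-0.43  0.15  2.    0.    0.99 -1.9 ]
```

View pics/w6.png

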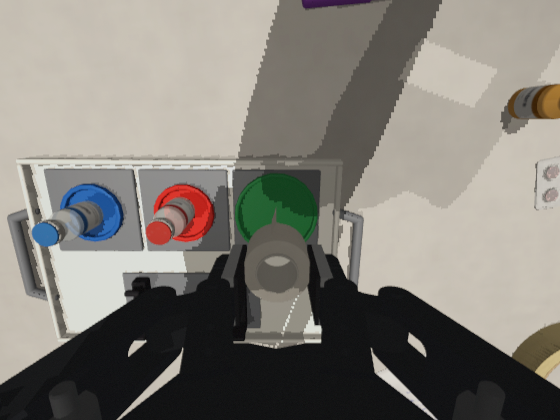

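Both vials stand in their cups at (90,213) and (183,213); the roll (276,265) is held level over the green ring (277,212). Lowering.

```bash
python3 -c "
from h import *
print(ray(load('wrist'),277,212,.016))"
python3 -m crank '[[[-1,-1,35],0,255],[[-1,-1,60],0,255],[[-1,-1,70],0,255],[[-1,-1,74],0,255],[[-1,-1,76],0,255],[[-1,-1,77],0,255],[[-1,-1,77],0,255]]'
python3 -m crank '[[[0,0,1],0,255],[[0,0,2],0,255],[[0,0,2],0,255]]'
```

```text
[ 0.52425494 -0.13010024  0.016     ]
time: 18.05
eef_pos: [0.5299, -0.1339, 0.0227]
tcp_rot: [0.052, 0.999, -0.0, 0.001]
contact_force: [0.3, -0.8, -1.3]
opening: 0.36
finger_force: 30.2
time: 18.35
eef_pos: [0.5296, -0.1339, 0.0206]
tcp_rot: [0.052, 0.999, -0.0, 0.0]
contact_force: [-1.0, 0.8, 5.0]
opening: 0.361
finger_force: 30.6
```

```bash
python3 -m crank '[[[0,0,-1],0,255],[[0,0,-1],0,95],[[0,0,-1],0,95],[[0,0,-1],0,95],[[0,0,-1],0,95],[[0,0,-30],0,95],[[0,0,-70],0,95],[[0,0,-110],0,95],[[0,0,-110],0,95],[[0,0,-110],0,95]]'
python3 -c "
from h import *
goal(.584,.349,.13,-7)"
```

```text
time: 19.35
eef_pos: [0.5298, -0.1339, 0.1308]
tcp_rot: [0.052, 0.999, -0.001, 0.001]
contact_force: [-0.1, -0.2, -0.5]
opening: 0.627
finger_force: 0.0
t 19.35 d [-3.700e+00  4.859e+02  4.000e-01] line now 84.0 yaw -89.0 tilt 0.16 q [-0.43  0.11  1.98 -0.    1.05 -1.9 ]
```

```bash
python3 -m crank '[[[-4,486,0],91,95],[[-4,486,0],91,95],[[-4,486,0],91,95],[[-4,486,0],91,95],[[-4,486,0],91,95],[[-4,486,0],91,95],[[-4,486,0],91,95],[[-4,486,0],91,95],[[-4,486,0],91,95],[[-4,486,0],91,95]]'
python3 -c "
from h import *
goal(.584,.349,.13,-7)"
```

```text
time: 20.35
eef_pos: [0.5801, 0.3316, 0.1265]
tcp_rot: [0.686, 0.728, -0.002, -0.001]
contact_force: [1.0, -0.3, -0.2]
opening: 0.629
finger_force: 0.0
t 20.35 d [17.2  4.9 -3.5] line now 3.4 yaw 10.4 tilt 0.27 q [ 0.37  0.37  1.67 -0.    1.11  0.31]
```

```bash
python3 -m crank '[[[0,0,0],5,95],[[0,0,0],5,95],[[0,0,0],5,95],[[0,0,0],5,95]]'
python3 -c "
from h import *
goal(.584,.349,.007,-7)
c=snap('wrist'); a=c['frame']
t=snap('top')['frame']
cv2.imwrite('pics/w7.png',np.vstack([a[60:380],cv2.resize(t[150:220,340:445],(420,280))[:,:].copy() if 0 else np.pad(cv2.resize(t[150:220,340:445],(420,280)),((0,0),(0,140),(0,0)))]))"
```

```text
time: 20.75
eef_pos: [0.5812, 0.329, 0.1284]
tcp_rot: [0.715, 0.699, -0.001, -0.0]
contact_force: [1.4, -0.3, 0.1]
opening: 0.628
finger_force: 0.0
t 20.75 d [ 20.2   2.6 121.4] line now -1.2 yaw 5.8 tilt 0.13 q [ 0.36  0.37  1.67 -0.    1.11  0.39]
```

View pics/w7.png

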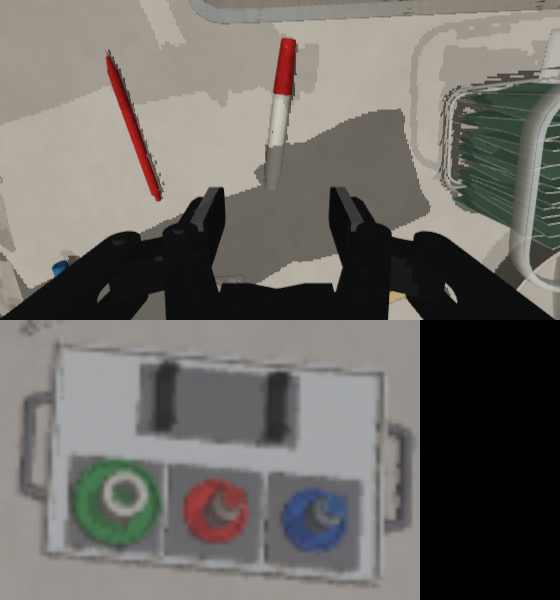

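Roll sits in the green ring (125,493). Marker in wrist view from cap end (288,38+60) to barrel end (272,188+60); rest blocks at (165,398) and (279,408).

```bash
python3 -c "
from h import *
c=load('wrist'); A=ray(c,288,98,.009); B=ray(c,272,248.5,.007)
t=load('top')
d=A-B; m=(A+B)/2; print(A,B,m,np.linalg.norm(d),np.degrees(np.arctan2(d[1],d[0]))-90)
N=[ray(t,340+u/4-.4,150+(v-320)/4-.4,.029) for u,v in((165,398),(279,408))]; print(N,(N[0]+N[1])/2)
goal(m[0],m[1],.1,-7)"
```

```text
[0.59135191 0.41766041 0.009     ] [0.57466706 0.28215064 0.007     ] [0.58300948 0.34990553 0.008     ] 0.136547733984732 -7.019299521016819
[array([ 0.60335596, -0.16815681,  0.029     ]), array([ 0.59436095, -0.25260058,  0.029     ])] [ 0.59885845 -0.21037869  0.029     ]
t 20.85 d [20.9  1.  29.2] line now -1.3 yaw 5.7 tilt 0.04 q [ 0.36  0.37  1.67 -0.    1.11  0.39]
```

```bash
python3 -m crank '[[[21,1,10],5.7,95],[[21,1,40],5.7,95],[[21,1,80],5.7,95],[[21,1,110],5.7,95],[[21,1,122],5.7,95],[[21,1,124],5.7,95],[[21,1,124],5.7,95],[[21,1,124],5.7,95]]' 40
python3 -c "
from h import *
goal(.583,.350,.003,-7)"
```

```text
time: 21.65
eef_pos: [0.5849, 0.3517, 0.0082]
tcp_rot: [0.749, 0.663, 0.002, 0.001]
contact_force: [0.5, -0.6, -0.6]
opening: 0.627
finger_force: 0.0
t 21.65 d [-2.  -1.6  5.2] line now -6.9 yaw 0.1 tilt 0.25 q [0.39 0.54 1.67 0.   0.92 0.51]
```

```bash
python3 -m crank '[[[-1.5,-1,4.5],0,95],[[-1.5,-1,4.5],0,95],[[-1.5,-1,4.5],0,95],[[-1.5,-1,4.5],0,255],[[-1.5,-1,4.5],0,255],[[-1.5,-1,4.5],0,255],[[-1.5,-1,4.5],0,255],[[-1.5,-1,4.5],0,255],[[-1.5,-1,4.5],0,255],[[-1.5,-1,4.5],0,255]]' 40
python3 -m crank '[[[0,0,-40],0,255],[[0,0,-110],0,255],[[0,0,-110],0,255],[[0,0,-110],0,255],[[0,0,-110],0,255]]'
python3 -c "
from h import *
goal(.600,-.2115,.115,-6)"
```

```text
time: 22.65
eef_pos: [0.5821, 0.35, 0.0014]
tcp_rot: [0.749, 0.663, 0.0, 0.0]
contact_force: [0.3, 0.0, 1.7]
opening: 0.161
finger_force: 39.2
time: 23.15
eef_pos: [0.5814, 0.3496, 0.1105]
tcp_rot: [0.749, 0.663, -0.0, -0.0]
contact_force: [0.1, -0.3, -1.2]
opening: 0.166
finger_force: 39.1
t 23.15 d [-554.8   86.2   -4.3] line now -6.9 yaw -0.9 tilt 0.04 q [ 0.39  0.41  1.65 -0.    1.08  0.51]
```

```bash
python3 -m crank '[[[-555,86,0],-1,255],[[-555,86,0],-1,255],[[-555,86,0],-1,255],[[-555,86,0],-1,255],[[-555,86,0],-1,255],[[-555,86,0],-1,255],[[-555,86,0],-1,255],[[-555,86,0],-1,255],[[-555,86,0],-1,255],[[-555,86,0],-1,255]]'
python3 -c "
from h import *
goal(.5995,-.2115,.115,-6)"
```

```text
time: 24.15
eef_pos: [0.5961, -0.1512, 0.1078]
tcp_rot: [0.743, 0.669, -0.001, -0.003]
contact_force: [0.2, 0.7, 0.2]
opening: 0.167
finger_force: 39.1
t 24.15 d [-59.7   9.6  -7.4] line now -5.9 yaw 0.1 tilt 0.32 q [-0.41  0.29  1.82  0.    1.04 -0.31]
```

```bash
python3 -m crank '[[[-58,9,0],0,255],[[-58,9,0],0,255],[[-58,9,0],0,255],[[-58,9,0],0,255],[[-58,9,0],0,255]]'
python3 -c "
from h import *
goal(.5995,-.2115,.025,-6)
c=snap('wrist'); a=c['frame']; b=snap('scene')['frame'][160:300,340:500]
cv2.imwrite('pics/w8.png',np.vstack([a[40:340],np.pad(cv2.resize(b,(342,299)),((0,0),(0,218),(0,0)))]))"
```

```text
time: 24.65
eef_pos: [0.6006, -0.2064, 0.1098]
tcp_rot: [0.742, 0.67, -0.0, -0.001]
contact_force: [-0.2, -0.4, 0.2]
opening: 0.161
finger_force: 39.1
t 24.65 d [-5.3 -0.4 84.8] line now -5.8 yaw 0.2 tilt 0.15 q [-0.49  0.32  1.77  0.    1.06 -0.39]
```

View pics/w8.png

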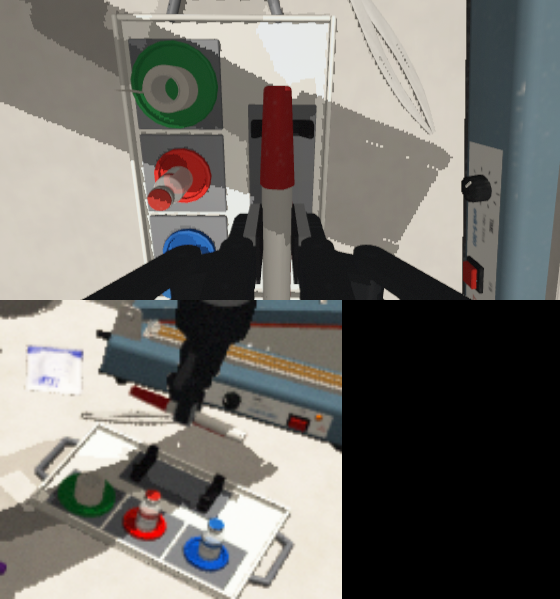

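Wrist: far rest block centred at (283,169 full-frame), marker above it, parallel; scene crop shows both vials and roll standing in place.

```bash
python3 -c "
from h import *
c=load('wrist'); b=ray(c,283,168,.029); print(b, b-.042*np.array([.105,.9945,0]))"
python3 -m crank '[[[-5,0,0],0,255],[[-5,0,25],0,255],[[-5,0,50],0,255],[[-5,0,60],0,255],[[-5,0,60],0,255],[[-5,0,60],0,255]]'
python3 -c "
from h import *
goal(.5995,-.2115,.0185,-6)"
```

```text
[ 0.60801029 -0.17031981  0.029     ] [ 0.60360029 -0.21208881  0.029     ]
time: 25.35
eef_pos: [0.6012, -0.2136, 0.0519]
tcp_rot: [0.743, 0.67, 0.0, 0.001]
contact_force: [1.1, -0.8, 0.5]
opening: 0.159
finger_force: 39.1
t 25.35 d [ 2.  -1.9 33.4] line now -5.9 yaw 0.1 tilt 0.06 q [-0.5   0.4   1.78 -0.    0.96 -0.4 ]
```

```bash
python3 -m crank '[[[1.5,0,15],0,255],[[1.5,0,25],0,255],[[1.5,0,30],0,255],[[1.5,0,31],0,255],[[1.5,0,31],0,255],[[1.5,0,31],0,255]]'
python3 -m crank '[[[0,0,1],0,255],[[0,0,2],0,255],[[0,0,2],0,255]]'
```

```text
time: 25.95
eef_pos: [0.6011, -0.2122, 0.0205]
tcp_rot: [0.743, 0.67, 0.0, 0.0]
contact_force: [-0.7, 0.5, -0.0]
opening: 0.163
finger_force: 39.1
time: 26.25
eef_pos: [0.601, -0.2122, 0.0184]
tcp_rot: [0.743, 0.67, 0.0, 0.0]
contact_force: [0.8, -0.7, 0.2]
opening: 0.164
finger_force: 39.1
```

```bash
python3 -m crank '[[[0,0,1],0,255],[[0,0,2],0,255],[[0,0,2],0,255]]'
```

```text
time: 26.55
eef_pos: [0.6011, -0.2122, 0.0183]
tcp_rot: [0.743, 0.67, -0.0, -0.0]
contact_force: [-4.0, 1.9, 9.0]
opening: 0.166
finger_force: 40.2
```

```bash
python3 -m crank '[[[0,0,-2],0,255],[[0,0,-2],0,130],[[0,0,-2],0,130],[[0,0,-2],0,130],[[0,0,-2],0,130],[[0,0,-40],0,130],[[0,0,-90],0,130],[[0,0,-140],0,130],[[0,0,-140],0,130],[[0,0,-140],0,130]]'
python3 -m crank '[[[140,0,-140],0,130],[[180,0,-140],0,130],[[180,0,-140],0,130],[[180,0,-140],0,130],[[180,0,-140],0,130]]'
python3 -c "
from h import *
b=snap('scene')['frame'][160:310,330:510]; t=snap('top')['frame'][145:225,335:450]
cv2.imwrite('pics/f.png',np.vstack([cv2.resize(b,(360,300)),np.pad(cv2.resize(t,(345,240)),((0,0),(0,15),(0,0)))]))"
```

```text
time: 27.55
eef_pos: [0.6018, -0.2125, 0.1583]
tcp_rot: [0.743, 0.67, 0.001, 0.002]
contact_force: [0.2, 0.5, -0.5]
opening: 0.49
finger_force: 0.0
time: 28.05
eef_pos: [0.6193, -0.0301, 0.2963]
tcp_rot: [0.742, 0.67, 0.0, -0.001]
contact_force: [0.9, 0.5, 0.1]
opening: 0.491
finger_force: 0.0
```

View pics/f.png

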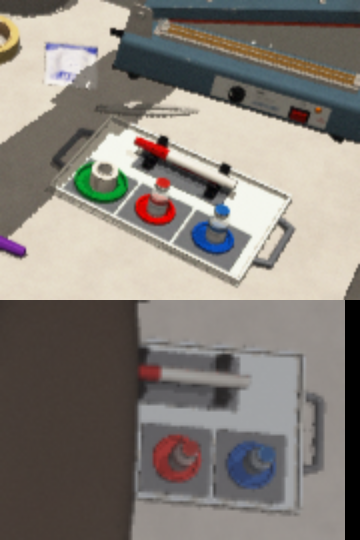

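Everything is in place: the marker spans both blocks from (137,145) to (235,187), the roll is in the green ring at (103,177), and the vials are upright in the red and blue cups. One quick depth check for flatness, then hand in.

```bash
python3 -c "
from h import *
P=cloud(load('scene')).reshape(-1,3)
a=P[(abs(P[:,0]-.529)<.035)&(abs(P[:,1]+.134)<.035)&(P[:,2]>.03)]; print('roll',len(a),np.percentile(a,[5,50,95],axis=0).round(4))
m=P[(abs(P[:,0]-.6)<.03)&(abs(P[:,1]+.21)<.1)&(P[:,2]>.0305)]; print('marker',len(m),m.min(0).round(4),m.max(0).round(4)); print(np.polyfit(m[:,1],m[:,2],1))
"
```

```text
roll 102 [[ 0.5015 -0.1504  0.0312]
 [ 0.5233 -0.1358  0.0342]
 [ 0.5424 -0.1229  0.0381]]
marker 104 [ 0.5713 -0.2802  0.0305] [ 0.6148 -0.1534  0.0361]
[-0.00234511  0.03168818]
```

```bash
python3 -c "
from plant import ctrl
print(ctrl.sign_off())"
```

```text
the job is handed in; nothing more can be done
None
```

I handed the job in at about 28 s of robot time: blue vial in the blue cup, red vial in the red cup, plaster roll flat in the green ring and marker level in the pen rest, with the amber vial and red pen not touched.

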